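# Gauge the thicker stretcher bar

## Task

Lay the thicker of the two wooden stretcher bars flat on the gauge stand's anvil, lengthwise along the anvil and centred across it under the raised foot, and let go of it. With the pawl swung out of the rack, then gently lower the gauge fully home onto the bar, so that its sprung foot reads the bar's thickness, and leave it so. Do not disturb the thinner bar, jar, case or brush.

Things in the scene. Friction and masses are not known exactly. Their poses are not given: they have to be found in the camera images.
- stand: Fixed bench thickness gauge on a dark steel base 200 x 130 mm. Origin on the table straight under the foot; x from the foot to the upright column (yaw 0: away from the robot), y along the anvil, z up. Column 30 x 30 mm at x = 100, y = 0, 238 mm high. Open at the front (-x) and at both anvil ends: a bar goes in level from the front. Pawl post, radius 9 mm, at x = 100, y = 85.
- anvil (a point): Centre of the anvil's flat top, 20 mm above the table, straight under the foot. The anvil is a steel strip 60 mm (stand's x) by 130 mm (stand's y). With the gauge raised there is 70 mm or more between anvil and foot. The carriage's arm above is 28 mm wide, its guide 32 mm across, both at the stand's y = 0, their undersides 120 mm or more above the anvil.
- gauge (a joint): Height of the grey gauge carriage on the column above home, m: 0 = fully home on its stop, upper end 0.090; starts at 0.070 to 0.078. Stiff slide (3.5 N of friction; carriage and foot weigh 3.3 N): it stays where it is left, also at home. While the pawl is in the rack it cannot go below 0.070, but may be raised.
- foot (a joint): The sprung foot's slide in the carriage, m: 0 = fully out, 0.045 = fully pushed in, a light spring of about 1.5 N at 0 and 3.8 N at 0.045. With the gauge fully home the foot would just touch the bare anvil at 0, so it then reads the thickness of what lies under it (0.028 for the thick bar, 0.016 for the thin one).
- pawl (a joint): Angle of the pawl about its upright pivot at x = 100, y = 85 mm in the stand's frame, rad: 0 to 0.12 at the start = nose under the rack's tooth; 1.0 = fully swung out; free beyond 0.4. Grows as the tab is pushed along the stand's +x (clockwise from above). It stays where it is left; about 1.2 N at the tab moves it.
- knob_top (a point): Centre of the flat top of the black mushroom knob on the carriage, straight above the foot, 44 mm across and 16 mm tall; 135 mm above the table when the gauge is home, about 205 to 213 mm at the start. Press down here or grip its sides.
- foot_face (a point): Centre of the underside of the foot, a steel disc 26 mm across and 8 mm thick on a 12 mm stem.
- pawl_tab (a point): Point on the upright tab of the pawl's lever, 60 mm from the pivot, near +y of the stand: the centre of the tab in plan, 165 mm above the table. The tab is a dark steel plate 8 mm thick (along the stand's x at joint 0) and 26 mm wide, from 124 to 169 mm above the table.
- thick_bar: The thicker stretcher bar, plain light wood, 200 (x) x 44 (y) x 28 (z) mm, about 0.14 kg, same on both faces. Origin at the centre of its underside, x along its length.
- thin_bar: The thinner stretcher bar, same wood, 200 x 44 x 16 mm, origin at the centre of its underside, x along its length. To be left alone.
- jar: Glass jar with a white cap, 68 mm across, 100 mm high, origin under its centre. To be left alone.
- case: Clear plastic case with a white lid, 176 x 126 x 63 mm, origin under its centre. To be left alone.
- brush: Paint brush about 190 mm long lying on the table, origin near its middle. To be left alone.
Mind the look-alikes: they are no part of the job. Leave any turquoise look-alike of the thick_bar alone.

How it is judged:
On the way, in this order (a step that is already met when the one before it is completed fails the run):
1. the thick bar lies flat on the anvil under the raised foot, let go (z of thick_bar in the frame of stand between 0.017 and 0.024 m and x of thick_bar in the frame of stand between -0.014 and 0.014 m and y of thick_bar in the frame of stand between -0.075 and 0.075 m and angle between the x axis of thick_bar and the y axis of stand, either way round below 0.2 rad and contact force between the fingers and thick_bar below 0.1 N and linear speed of thick_bar below 0.03 m/s and value of joint gauge above 0.05 m), for 0.2 s.
2. the gauge is fully home and its foot reads the thickness of the thick bar (value of joint gauge below 0.004 m and value of joint foot between 0.023 and 0.031 m), for 0.2 s.
At the end, for the whole second after the job is handed in: The gauge is home (within 4 mm) with the pawl swung out (0.4 rad or more) and the foot reading 23 to 31 mm; the thick bar lies flat and still on the anvil, its length within 0.2 rad of the anvil's, its centre within 14 mm across and 75 mm along of the foot (all of step 2 and value of joint pawl above 0.4 rad and z of thick_bar in the frame of stand between 0.017 and 0.024 m and x of thick_bar in the frame of stand between -0.014 and 0.014 m and y of thick_bar in the frame of stand between -0.075 and 0.075 m and angle between the x axis of thick_bar and the y axis of stand, either way round below 0.2 rad and angle between thick_bar's own x axis and vertical above 1.52 rad and linear speed of thick_bar below 0.02 m/s); the robot touches nothing.
It fails at once if the gauge was dropped or slammed down (faster than 0.25 m/s) (velocity of joint gauge below -0.25 m/s).
It fails at once if the thin bar was moved more than 30 mm (distance of thin_bar from where it was at the start of the episode above 0.03 m).
It fails at once if the jar was moved more than 30 mm or tipped (distance of jar from where it was at the start of the episode above 0.03 m or angle between jar's own z axis and vertical above 0.4 rad).
It fails at once if the case was moved more than 30 mm (distance of case from where it was at the start of the episode above 0.03 m).
It fails at once if the brush was moved more than 30 mm (distance of brush from where it was at the start of the episode above 0.03 m).
It also fails if it takes over 69 s, if anything falls off the work surface, if the arm or the gripper's body presses on something with over 40 N, if the wrist force passes 120 N, or if a joint passes its speed limit or range.

## Robot

A 6-joint arm with a two-finger parallel gripper is mounted at the origin on the work surface. World frame = base frame: x ahead of the robot, y to its left, z up, the work surface at z = 0. Lengths are in m, angles in rad, forces in N, time in s.
With the tool pointing down it reaches from about 0.25 to 0.8 m from the base axis. Payload 3.9 kg.
Tool frame: the origin (TCP) lies at the very end of the fingers, on their centre line; the grasp point (between the pads) lies 19 mm behind it; z points along the fingers, x is the direction in which the jaws open and shut, and the axes are right-handed (so a half turn about z gives the same grasp; the last joint's range is limited). The gripper opens to 85 mm and grips with 20 to 120 N. Pads are 22 mm wide; open, the fingers measure 114 mm over their backs; the gripper's body (76 mm by 85 mm) begins 54 mm behind the grasp point. The pads swing forward as they close: fully open they stand 13 mm farther back than shut.
Start: joints at [1.258, 0.26, -0.138, 1.173, 0, 1.571], TCP at [0.162, 0.5, 0.231] pointing down, gripper open.
Joint ranges: [-2.78, 2.78], [-0.83, 1.72], [-1.28, 1.37], [-1.9, 2.12], [-1.57, 1.48], [-3.14, 3.14]. Speed limits (rad/s): [2.57, 2.57, 3.14, 3.14, 3.14, 3.14].

## Interface

Orientations are given as a unit quaternion [x, y, z, w].
In Python, from rig import read_state, read_camera, close_job gives the robot as it stands. The module is installed in compiled form; this text tells all that it offers.
- The arm moves only by the tool carry_out, never from a script. Its argument "rows" is a list of rows, each a list of 7 numbers: the shift along the tool's x, y, z in mm, then the turn, a rotation vector about the tool's x, y, z in rad, then the opening in per cent of the stroke, from 0 (shut) to 100 (fully open). In form: [[tx, ty, tz, wx, wy, wz, fingers], ...]. A call has 1 to 5 rows; each row shifts and turns the pose as measured when the row begins, along the tool's axes as they then stand; what a row does not reach is not made up. A row lasts 1/10 s, in which the tool goes at most 50 mm and 8.59 degrees, less where a joint would pass 70% of its speed; a pose out of reach is approached as far as the arm can. A call with a gripper value outside its range is refused whole. The fingers move at their own pace and stop on an object; the grip force is fixed at half the most. Time passes only in rows, so rows that do not move let the fingers close. It gives the time, the measured TCP pose, the force and the opening at its end, in the units of the state.
- read_state(): the state, without advancing time (a new reading comes with each control period).
- read_camera(name): name is "scene" or "top"; returns a dict with "frame" (420x560x3 uint8, blue, green, red), "fx", "fy", "cx", "cy" (pixels), "dist_coeffs" ([k1, k2, p1, p2, k3] as OpenCV has them; the pictures are not rectified), "position" and "attitude" of the camera in the world. Camera axes: x right, y up, looking along -z (the intrinsics and any distortion apply to the point x, -y, -z); pixel columns grow to the right and rows downward; lengths in m; the calibration is good to about 2 mm. A picture is of the moment at which its call begins. There is no depth.
- close_job(): hands the job in, once; it reports no verdict.
The state is a dict: "t": time; "q": joint angles; "joint_vel": joint speeds; "joint_efforts": joint torques, N m; "position": TCP position; "eef_rot": TCP orientation; "contact_force": force on the tool from outside, world axes, zero at the start; "torque": the same for the moment, N m; "width": finger opening in m.
Only numpy, scipy, OpenCV 4.12 (cv2) and the standard library are available. Lean on these libraries where they do the work, as an engineer would, in place of code of your own. Each camera call takes 0.05 s, during which the arm holds its last target. There are 200 camera calls.

## Working session

There is one attempt and no reset: what is moved stays moved. The work goes in short steps, Python scripts to look and compute and a tool call to move; the robot and the scene stay as the last step left them, time stands still between calls to the robot, and variables do not carry over. Pictures are saved under pics/ and viewed, about 8 in all and at most 12, crops included, and the job is handed in when it is done.

Besides the shell and the picture viewer there is one more tool, called after ">>>" by a JSON object that holds its "op" and its "data", one argument or row to a line. carry_out: Moves the arm, as the interface text tells. Its arguments: {"type":"object","properties":{"rows":{"type":"array"}},"required":["rows"]}

```bash
mkdir -p pics; cat > h.py <<'E'
import numpy as np,cv2
from scipy.spatial.transform import Rotation as R
from rig import read_state,read_camera,close_job
def snap(n,fn=None):
    c=read_camera(n)
    if fn: cv2.imwrite('pics/'+fn,c['frame'])
    return c
def Rm(c):
    a=np.array(c['attitude'],float)
    return a if a.shape==(3,3) else R.from_quat(a).as_matrix()
def K(c): return np.array([[c['fx'],0,c['cx']],[0,c['fy'],c['cy']],[0,0,1.]])
def ray(c,uv):
    p=cv2.undistortPoints(np.array([[uv]],float),K(c),np.array(c['dist_coeffs'],float))[0,0]
    return np.array(c['position']),Rm(c)@np.array([p[0],-p[1],-1])
def onz(c,uv,z):
    o,d=ray(c,uv); return o+d*(z-o[2])/d[2]
def proj(c,P):
    p=(np.array(P,float)-c['position'])@Rm(c); p=p*[1,-1,-1]
    return cv2.projectPoints(p.reshape(-1,1,3),np.zeros(3),np.zeros(3),K(c),np.array(c['dist_coeffs'],float))[0][:,0]
E
python3 - <<'E'
from h import *
a=snap('scene','s0.png');b=snap('top','t0.png')
for c in(a,b):print(c['position'],c['attitude'],c['fx'],c['cx'],c['cy'],c['dist_coeffs'])
print(read_state())
E
```

```text
[ 1.39308726 -0.04113192  1.27932774] [0.25209621 0.21277667 0.61781652 0.71377611] 498.3288751542594 286.17435719092947 223.30145670718585 [-0.12239045  0.          0.          0.          0.        ]
[0.23250129 0.09877378 1.26193833] [ 0.07766431 -0.07503849 -0.69422397  0.71161124] 493.50743859988296 279.71701420910887 212.05902875120185 [-0.14053223  0.          0.          0.          0.        ]
{'t': 0.1, 'q': array([ 1.25802456e+00,  2.60621876e-01, -1.39217785e-01,  1.17271559e+00,
        2.96208981e-05,  1.57076134e+00]), 'joint_vel': array([-2.49352614e-04, -1.19821066e-03,  3.10293993e-03, -3.65098836e-04,
       -1.24076714e-03, -5.74192836e-05]), 'joint_efforts': array([ 1.71767201e-04, -4.06509089e+01,  2.54527652e+01,  1.01004806e-02,
        3.44456930e-05,  2.45513041e-05]), 'position': array([0.16134522, 0.49895478, 0.23055471]), 'eef_rot': array([ 8.08598426e-01,  5.88360273e-01, -7.19863149e-04,  5.05439623e-04]), 'contact_force': array([-0.63257917,  0.37297263, -0.9428416 ]), 'torque': array([-0.0294714 ,  0.01411958, -0.02392714]), 'width': 0.08556735181048072}
```

View pics/s0.png

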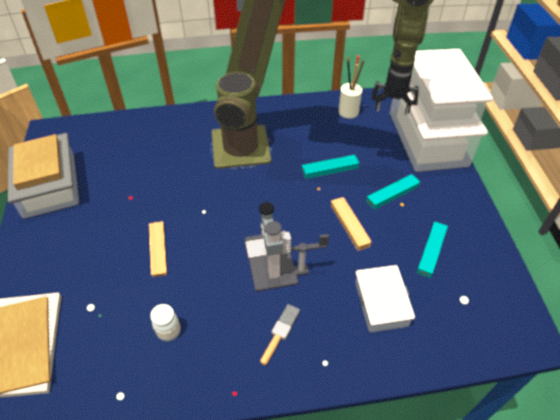

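View pics/t0.png

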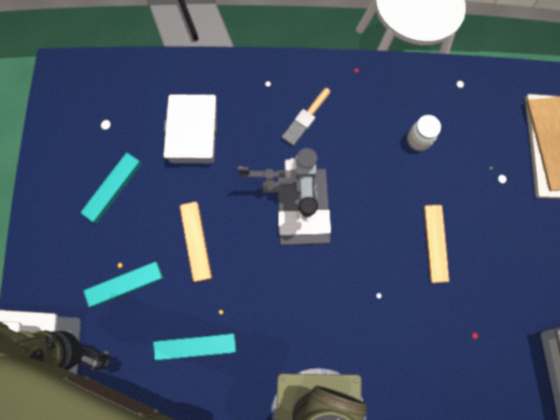

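The scene view shows the wooden bars at A (350,223) and B (157,248). In the top view A is at (195,241) and B at (437,244). The three turquoise bars in the top view, (110,187), (122,284) and (195,346), are look-alikes. The stand's knob is near (308,205) in the top view and its pawl lever runs to (243,171). Next I'll find which wooden bar is thicker, using one close crop.

```bash
python3 - <<'E'
from h import *
a=snap('scene');b=snap('top')
def cr(c,u,v,w,h,s): return cv2.resize(c['frame'][v:v+h,u:u+w],None,fx=s,fy=s,interpolation=cv2.INTER_CUBIC)
A=cr(a,320,185,65,75,5);B=cr(a,125,210,65,75,5)
S=cr(a,230,190,110,110,3)[:375];
cv2.imwrite('pics/bars.png',np.hstack([A,B]))
cv2.imwrite('pics/stand.png',np.hstack([cr(a,230,190,110,110,3),cr(b,230,140,110,110,3)]))
for n,c in(('scene',a),('top',b)):
  hsv=cv2.cvtColor(c['frame'],cv2.COLOR_BGR2HSV)
  m=cv2.inRange(hsv,(8,70,90),(28,255,255))
  for k in cv2.findContours(m,0,2)[0]:
    if 700<cv2.contourArea(k)<2500:
      r=cv2.minAreaRect(k);print(n,r,cv2.contourArea(k))
      for z in(.028,.016):
        q=[onz(c,p,z)[:2] for p in cv2.boxPoints(r)]
        q=np.array(q);print(z,q.mean(0).round(4),[np.linalg.norm(q[i]-q[i-1]).round(4) for i in range(4)])
E
```

```text
scene ((157.26507568359375, 248.09716796875), (53.818721771240234, 16.158647537231445), 87.51044464111328) 775.5
0.028 [ 0.4461 -0.2972] [np.float64(0.2098), np.float64(0.0527), np.float64(0.2091), np.float64(0.0485)]
0.016 [ 0.437  -0.2996] [np.float64(0.2118), np.float64(0.0532), np.float64(0.2111), np.float64(0.049)]
scene ((350.5882263183594, 222.64707946777344), (57.966522216796875, 16.463863372802734), 59.03623962402344) 839.0
0.028 [0.4312 0.3193] [np.float64(0.2179), np.float64(0.0629), np.float64(0.2223), np.float64(0.0575)]
0.016 [0.422  0.3228] [np.float64(0.22), np.float64(0.0635), np.float64(0.2245), np.float64(0.058)]
scene ((531.648681640625, 74.10812377929688), (117.87510681152344, 23.482023239135742), 54.462318420410156) 1362.5
0.028 [-0.3286  1.3419] [np.float64(0.7206), np.float64(0.2099), np.float64(0.7747), np.float64(0.1536)]
0.016 [-0.3451  1.3552] [np.float64(0.7275), np.float64(0.2119), np.float64(0.7821), np.float64(0.155)]
scene ((323.62567138671875, 51.07700729370117), (78.20291900634766, 90.42005920410156), 83.34557342529297) 1642.5
0.028 [-0.5886  0.4366
[... 704 characters left out ...]
, np.float64(0.0487)]
0.016 [ 0.4345 -0.3   ] [np.float64(0.203), np.float64(0.0507), np.float64(0.2039), np.float64(0.0492)]
top ((195.03712463378906, 241.40054321289062), (78.58973693847656, 19.155790328979492), 79.50852966308594) 1390.5
0.028 [0.4237 0.3205] [np.float64(0.2034), np.float64(0.0497), np.float64(0.2033), np.float64(0.048)]
0.016 [0.4255 0.3226] [np.float64(0.2054), np.float64(0.0501), np.float64(0.2053), np.float64(0.0485)]
top ((543.0, 143.0), (94.0, 32.0), 90.0) 1905.5
0.028 [ 0.7221 -0.6208] [np.float64(0.2793), np.float64(0.1018), np.float64(0.284), np.float64(0.0953)]
0.016 [ 0.7269 -0.6278] [np.float64(0.282), np.float64(0.1028), np.float64(0.2868), np.float64(0.0963)]
```

View pics/bars.png

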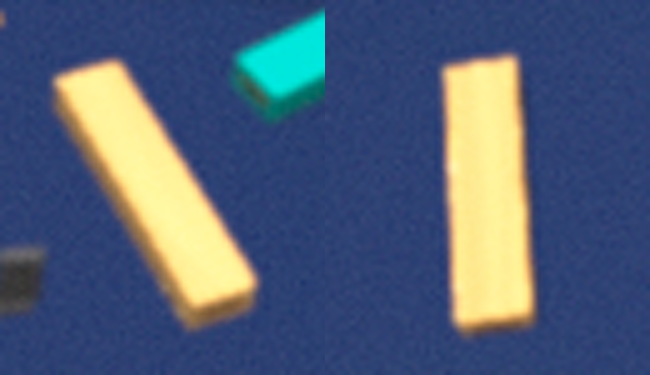

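View pics/stand.png

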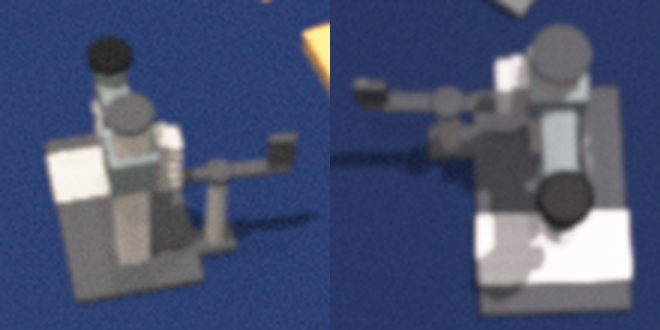

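The crop settles it. Bar A (scene 350,223) shows a tall end face, about twice that of B (157,248), so A should be the thick one. In the top crop the white anvil's front edge runs about (478,285) to (632,280), the black knob is at (565,198) and the pawl tab at (370,93). I'll triangulate the heights to confirm, then fit the stand.

```bash
cat > m.py <<'E'
from h import *
def topface(c,box,thr=None):
    u,v,w,h=box; f=c['frame'][v:v+h,u:u+w]
    hsv=cv2.cvtColor(f,cv2.COLOR_BGR2HSV)
    m=cv2.inRange(hsv,(8,50,90),(30,255,255))
    if thr is None:
        vals=hsv[...,2][m>0]; thr=0.86*np.percentile(vals,70)
    m&=(hsv[...,2]>thr).astype(np.uint8)*255
    k=max(cv2.findContours(m,0,2)[0],key=cv2.contourArea)
    (x,y),wh,a=r=cv2.minAreaRect(k)
    return (x+u,y+v),cv2.boxPoints(r)+[u,v],thr
def tri(ca,pa,cb,pb):
    o1,d1=ray(ca,pa);o2,d2=ray(cb,pb)
    s=np.linalg.lstsq(np.c_[d1,-d2],o2-o1,rcond=None)[0]
    p,q=o1+s[0]*d1,o2+s[1]*d2
    return (p+q)/2,np.linalg.norm(p-q)
E
python3 - <<'E'
from m import *
a=snap('scene');b=snap('top')
for n,ba,bb in(('A',(320,185,65,75),(170,190,50,105)),('B',(125,210,65,75),(415,190,50,105))):
  pa,qa,t=topface(a,ba);pb,qb,t2=topface(b,bb)
  print(n,pa,pb,tri(a,pa,b,pb))
  W=np.array([onz(b,p,.028)[:2] for p in qb]);print(W.round(3).tolist())
f=b['frame'];g=f.min(2)
m=((g>150)*255).astype(np.uint8);m[:200]=0;m[245:]=0;m[:,:270]=0;m[:,340:]=0
k=max(cv2.findContours(m,0,2)[0],key=cv2.contourArea)
# front edge and right edge by line fits
pts=np.argwhere(m>0)
fr=[];
for u in range(286,328):
  col=np.where(m[:,u]>0)[0]
  if len(col): fr.append((u+.0,col.max()+.5))
rt=[]
for v in range(212,230):
  r=np.where(m[v]>0)[0]
  if len(r): rt.append((r.max()+.5,v))
lt=[]
for v in range(225,231):
  r=np.where(m[v]>0)[0]
  if len(r): lt.append((r.min()-.5,v))
for nm,e in(('front',fr),('right',rt),('left',lt)):
  W=np.array([onz(b,p,.02)[:2] for p in e])
  print(nm,W[0],W[-1],'med',np.median(W,0)); l=cv2.fitLine(W.astype(np.float32),cv2.DIST_HUBER,0,.01,.01).ravel();print(l, np.degrees(np.arctan2(l[1],l[0])))
# dark knob
for n,c,bx in(('scene',a,(255,198,25,18)),('top',b,(294,193,28,24))):
  u,v,w,h=bx;gg=c['frame'][v:v+h,u:u+w].max(2);mm=((gg<62)*255).astype(np.uint8)
  kk=max(cv2.findContours(mm,0,2)[0],key=cv2.contourArea);x,y,w,h=cv2.boundingRect(kk);print(n,(x+u,y+v,w,h),cv2.minEnclosingCircle(kk))
E
```

```text
A (350.8676471710205, 221.27941131591797) (194.92462539672852, 241.14117050170898) (array([0.42415694, 0.32295413, 0.02032426]), np.float64(0.002771329957740421))
[[0.516, 0.366], [0.525, 0.323], [0.332, 0.276], [0.323, 0.318]]
B (156.94060897827148, 247.8715476989746) (436.58080291748047, 243.25653457641602) (array([ 0.43483904, -0.30243671,  0.00907119]), np.float64(0.0014044163233304734))
[[0.529, -0.27], [0.534, -0.314], [0.337, -0.324], [0.333, -0.282]]
front [0.44979034 0.08941619] [ 0.45230473 -0.01536732] med [0.44901806 0.03703613]
[ 0.02397446 -0.9997126   0.44910774  0.03192499] -88.62623
right [ 0.50874146 -0.02156065] [ 0.46421217 -0.0242906 ] med [ 0.48636515 -0.02163671]
[ 0.9967468   0.08059658  0.48694676 -0.02266522] 4.622858
left [0.4714089  0.10911783] [0.45845937 0.10623189] med [0.46495923 0.10639401]
[0.9686618  0.24838336 0.46494105 0.1072477 ] 14.381867
scene (260, 203, 14, 12) ((11.34615421295166, 10.5), 6.820925712585449)
top (298, 200, 14, 16) ((11.416666984558105, 14.333333015441895), 8.090303421020508)
```

```bash
python3 - <<'E'
from m import *
a=snap('scene');b=snap('top')
k=onz(b,(308.3,206),.209);c=onz(b,(306.7,157.3),.238);t=onz(b,(243.3,171),.167)
print(k,c,t,np.degrees(np.arctan2((c-k)[1],(c-k)[0])))
sk=onz(a,(230+110/3,190+55/3),.209);print('scene knob',sk,'col',onz(a,(230+130/3,190+115/3),.238),'tab',onz(a,(230+282/3,190+140/3),.169))
# base edges (z unknown ~0.012)
for yaw in(0,.025,.05,.07):
  A=np.array([.479,.043]);C,S=np.cos(yaw),np.sin(yaw);Rz=np.array([[C,-S],[S,C]])
  P=[[-.03,.065,.02],[-.03,-.065,.02],[.03,-.065,.02],[0,0,.209],[.1,0,.238],[.1,.085,.15],[.1,.145,.167]]
  Q=[np.r_[A+Rz@np.array(p[:2]),p[2]] for p in P]
  print(yaw,(3*(proj(b,Q)-[230,140])+[330,0]).round(0).tolist())
E
```

```text
[0.47902243 0.04333595 0.209     ] [0.58127693 0.04960301 0.238     ] [0.56847169 0.19271031 0.167     ] 3.5072072435796517
scene knob [0.49046002 0.04506141 0.209     ] col [0.58626802 0.05175874 0.238     ] tab [0.58189114 0.19411725 0.169     ]
0 [[476.0, 281.0], [629.0, 285.0], [629.0, 216.0], [565.0, 198.0], [569.0, 55.0], [454.0, 88.0], [377.0, 80.0]]
0.025 [[477.0, 283.0], [630.0, 283.0], [628.0, 214.0], [565.0, 198.0], [566.0, 55.0], [451.0, 91.0], [373.0, 85.0]]
0.05 [[478.0, 285.0], [630.0, 281.0], [627.0, 212.0], [565.0, 198.0], [562.0, 55.0], [448.0, 94.0], [370.0, 89.0]]
0.07 [[479.0, 286.0], [631.0, 279.0], [626.0, 211.0], [565.0, 198.0], [560.0, 55.0], [445.0, 96.0], [367.0, 93.0]]
```

A is the thick bar, triangulating 11 mm higher than B. The stand is at about (0.480, 0.043) with yaw 0.055. My plan is to grip A's far end, carry it around the front of the stand, and slide it in with the gripper on the stand's −y side.

```bash
cat > go.py <<'E'
import sys
from h import *
# usage: go.py x y z angle_deg(tool x heading) grip% [maxstep mm]
x,y,z,ang,g=map(float,sys.argv[1:6]);mx=float(sys.argv[6]) if len(sys.argv)>6 else 48
s=read_state();p=np.array(s['position']);Q=R.from_quat(s['eef_rot'])
th=np.radians(ang);T=R.from_matrix(np.array([[np.cos(th),np.sin(th),0],[np.sin(th),-np.cos(th),0],[0,0,-1]]))
print('t',s['t'],'p',p.round(4),'heading',np.degrees(np.arctan2(*Q.as_matrix()[[1,0],0])).round(2),'F',s['contact_force'].round(1),'w',round(s['width'],4))
tp=np.array([x,y,z]);rv=(Q.inv()*T).as_rotvec()
n=max(1,int(np.ceil(max(np.linalg.norm(tp-p)*1e3/mx,np.linalg.norm(rv)/.145))))
dp=(tp-p)/n
for i in range(n):
    d=Q.inv().apply(dp)*1e3;print([*d.round(1).tolist(),*(rv/n).round(3).tolist(),g]);Q=Q*R.from_rotvec(rv/n)
E
python3 go.py .487 .337 .12 103.7 100
```

```text
t 0.4 p [0.1615 0.4994 0.2312] heading 72.08 F [ 0.5 -0.1 -0.5] w 0.0855
[-6.8, 45.0, 13.9, -0.0, 0.0, -0.069, 100.0]
[-9.9, 44.4, 13.9, -0.0, 0.0, -0.069, 100.0]
[-12.9, 43.6, 13.9, -0.0, 0.0, -0.069, 100.0]
[-15.9, 42.6, 13.9, -0.0, 0.0, -0.069, 100.0]
[-18.8, 41.4, 13.9, -0.0, 0.0, -0.069, 100.0]
[-21.6, 40.0, 13.9, -0.0, 0.0, -0.069, 100.0]
[-24.3, 38.4, 13.9, -0.0, 0.0, -0.069, 100.0]
[-26.9, 36.7, 13.9, -0.0, 0.0, -0.069, 100.0]
```

>>> {"op": "carry_out", "data": {
  "rows": [
    [-7, 45, 14, 0, 0, -0.069, 100],
    [-10, 44, 14, 0, 0, -0.069, 100],
    [-13, 44, 14, 0, 0, -0.069, 100],
    [-16, 43, 14, 0, 0, -0.069, 100],
    [-19, 41, 14, 0, 0, -0.069, 100]
  ]
}}

```text
t: 0.9
position: [0.3684, 0.4026, 0.1616]
eef_rot: [0.686, 0.728, 0.004, -0.002]
contact_force: [0.4, 1.5, -0.8]
width: 0.0851
```

>>> {"op": "carry_out", "data": {
  "rows": [
    [-22, 40, 14, 0, 0, -0.069, 100],
    [-24, 38, 14, 0, 0, -0.069, 100],
    [-27, 37, 14, 0, 0, -0.069, 100],
    [0, 0, 0, 0, 0, 0, 100]
  ]
}}

```text
t: 1.3
position: [0.5015, 0.3398, 0.1159]
eef_rot: [0.605, 0.796, 0.005, -0.001]
contact_force: [-0.6, -1.1, -0.4]
width: 0.0853
```

```bash
python3 - <<'E'
from m import *
s=read_state();p=s['position']
a=snap('scene');b=snap('top');out=[]
for c in(a,b):
    f=c['frame'].copy();u,v=proj(c,[p])[0];print(u,v)
    for P,col in((p,(0,0,255)),((.424,.321,.028),(255,0,255)),((.487,.337,.028),(255,0,0)),(p+[0,0,.05],(0,255,0))):
        x,y=proj(c,[P])[0];cv2.circle(f,(int(round(x)),int(round(y))),1,col,-1)
    u,v=int(u),int(v);u=min(max(u,65),490)
    out.append(cv2.resize(f[v-65:v+65,u-65:u+65],None,fx=3,fy=3,interpolation=cv2.INTER_CUBIC))
cv2.imwrite('pics/g1.png',np.hstack(out))
E
python3 go.py .487 .337 .12 103.7 100
```

```text
365.08190716064524 220.70591690216423
182.67443837839988 202.7403944106611
t 1.4 p [0.4977 0.3418 0.1173] heading 105.61 F [-0.9 -0.7  0.2] w 0.0856
[-1.7, -11.6, -2.8, 0.004, -0.009, 0.033, 100.0]
```

View pics/g1.png

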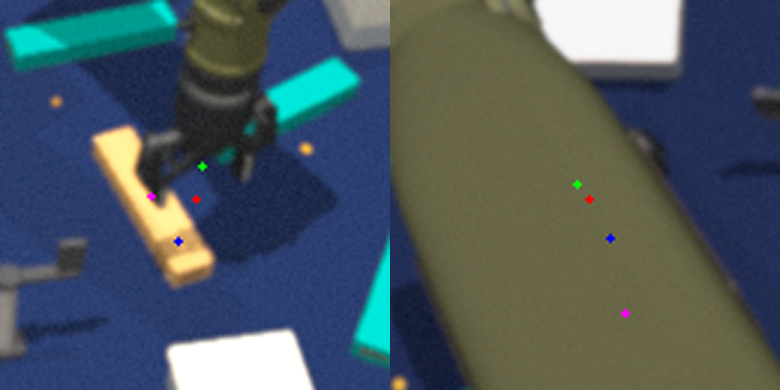

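The scene crop shows the open fingers straddling the bar's far half, with tips near (163,200) and (243,178). My grip mark at (178,241) sits on the bar's axis. The margin is enough, so I'll descend.

>>> {"op": "carry_out", "data": {
  "rows": [
    [-2, -12, 0, 0, -0.009, 0.033, 100],
    [0, 0, 40, 0, 0, 0, 100],
    [0, 0, 40, 0, 0, 0, 100]
  ]
}}

```text
t: 1.7
position: [0.489, 0.3428, 0.0436]
eef_rot: [0.617, 0.787, 0.009, 0.003]
contact_force: [-0.2, 0.6, -0.1]
width: 0.0854
```

```bash
python3 go.py .487 .337 .006 103.7 100
```

```text
t 1.7 p [0.489  0.3428 0.0436] heading 103.77 F [-0.2  0.6 -0.1] w 0.0854
[-5.5, -3.9, 37.5, 0.017, -0.007, 0.001, 100.0]
```

>>> {"op": "carry_out", "data": {
  "rows": [
    [-5, -3, 20, 0.017, -0.007, 0, 100],
    [0, 0, 12, 0, 0, 0, 100],
    [0, 0, 0, 0, 0, 0, 100]
  ]
}}

```text
t: 2.0
position: [0.4812, 0.3375, 0.0078]
eef_rot: [0.615, 0.788, -0.004, -0.002]
contact_force: [-0.0, -0.4, 0.0]
width: 0.0855
```

```bash
python3 go.py .487 .337 .006 103.7 100
```

```text
t 2.0 p [0.4812 0.3375 0.0078] heading 104.03 F [-0.  -0.4  0. ] w 0.0855
[-1.9, 5.5, 1.7, -0.008, 0.002, 0.006, 100.0]
```

>>> {"op": "carry_out", "data": {
  "rows": [
    [-1, 5, 1, -0.006, 0, 0, 40],
    [0, 0, 0, 0, 0, 0, 20],
    [0, 0, 0, 0, 0, 0, 20],
    [0, 0, 0, 0, 0, 0, 20],
    [0, 0, 0, 0, 0, 0, 20]
  ]
}}

```text
t: 2.5
position: [0.4901, 0.3405, 0.012]
eef_rot: [0.615, 0.788, 0.003, 0.002]
contact_force: [-0.2, -0.2, -1.9]
width: 0.0427
```

>>> {"op": "carry_out", "data": {
  "rows": [
    [0, 0, 0, 0, 0, 0, 20],
    [0, 0, -20, 0, 0, 0, 20],
    [0, 0, -30, 0, 0, 0, 20],
    [0, 0, 0, 0, 0, 0, 20]
  ]
}}

```text
t: 2.9
position: [0.4892, 0.3397, 0.0623]
eef_rot: [0.616, 0.788, 0.002, 0.001]
contact_force: [2.0, 0.4, -0.8]
width: 0.0426
```

```bash
python3 - <<'E'
from m import *
a=snap('scene');cv2.imwrite('pics/g2.png',cv2.resize(a['frame'][120:300,230:450],None,fx=3,fy=3,interpolation=cv2.INTER_CUBIC))
E
python3 go.py .33 .25 .07 90 20
```

```text
t 2.95 p [0.488  0.3389 0.0604] heading 104.02 F [-0.7 -0.  -2.3] w 0.0428
[-12.0, -43.7, -2.5, 0.0, 0.0, 0.061, 20.0]
[-14.6, -42.9, -2.4, 0.0, 0.0, 0.061, 20.0]
[-17.2, -41.9, -2.4, 0.0, 0.0, 0.061, 20.0]
[-19.8, -40.8, -2.4, 0.0, 0.0, 0.061, 20.0]
```

View pics/g2.png

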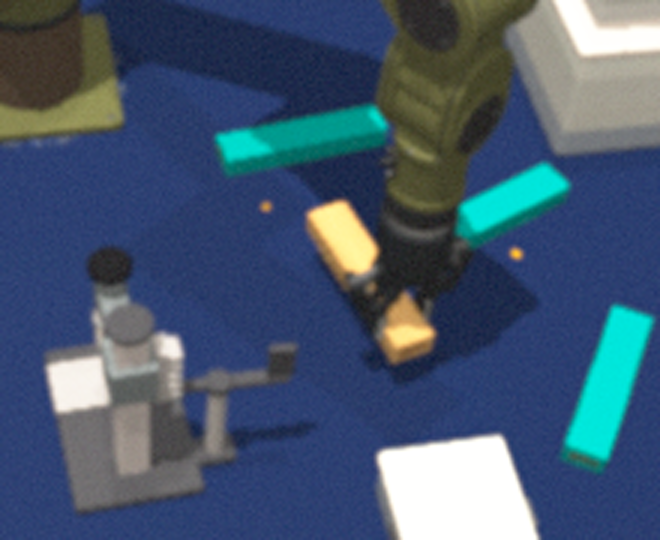

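The bar is clear of the table in the grip. The crop shows it crossing the gripper near (395,320), with the stand untouched. I'll carry it around the front.

```bash
python3 go.py .33 .22 .09 60 20
```

```text
t 2.95 p [0.488  0.3389 0.0604] heading 104.02 F [-0.7 -0.  -2.3] w 0.0428
[-12.9, -30.3, -5.0, 0.0, 0.0, 0.128, 20.0]
[-16.6, -28.5, -5.0, 0.0, 0.0, 0.128, 20.0]
[-20.1, -26.1, -5.0, 0.0, 0.0, 0.128, 20.0]
[-23.3, -23.3, -4.9, 0.0, 0.0, 0.128, 20.0]
[-26.1, -20.2, -4.9, 0.0, 0.0, 0.128, 20.0]
[-28.4, -16.7, -4.9, 0.0, 0.0, 0.128, 20.0]
```

>>> {"op": "carry_out", "data": {
  "rows": [
    [-13, -30, -5, 0, 0, 0.128, 20],
    [-17, -28, -5, 0, 0, 0.128, 20],
    [-20, -26, -5, 0, 0, 0.128, 20],
    [-23, -23, -5, 0, 0, 0.128, 20],
    [-26, -20, -5, 0, 0, 0.128, 20]
  ]
}}

```text
t: 3.45
position: [0.3541, 0.2386, 0.0796]
eef_rot: [0.839, 0.544, -0.001, 0.001]
contact_force: [0.6, 0.4, -1.2]
width: 0.0428
```

>>> {"op": "carry_out", "data": {
  "rows": [
    [-28, -17, -5, 0, 0, 0.128, 20],
    [0, 0, 0, 0, 0, 0, 20]
  ]
}}

```text
t: 3.65
position: [0.3189, 0.2141, 0.0821]
eef_rot: [0.874, 0.486, -0.006, 0.002]
contact_force: [-0.3, 0.1, -2.0]
width: 0.0426
```

```bash
python3 go.py .32 -.045 .09 3.2 20
```

```text
t 3.65 p [0.3189 0.2141 0.0821] heading 58.15 F [-0.3  0.1 -2. ] w 0.0426
[-31.4, 19.7, -0.8, 0.0, 0.002, 0.137, 20.0]
[-28.4, 23.8, -0.9, 0.0, 0.002, 0.137, 20.0]
[-24.9, 27.4, -0.9, 0.0, 0.002, 0.137, 20.0]
[-20.9, 30.6, -1.0, 0.0, 0.002, 0.137, 20.0]
[-16.5, 33.1, -1.0, 0.0, 0.002, 0.137, 20.0]
[-11.8, 35.1, -1.1, 0.0, 0.002, 0.137, 20.0]
[-6.9, 36.4, -1.1, 0.0, 0.002, 0.137, 20.0]
```

>>> {"op": "carry_out", "data": {
  "rows": [
    [-31, 20, -1, 0, 0, 0.137, 20],
    [-28, 24, -1, 0, 0, 0.137, 20],
    [-25, 27, -1, 0, 0, 0.137, 20],
    [-21, 31, -1, 0, 0, 0.137, 20],
    [-16, 33, -1, 0, 0, 0.137, 20]
  ]
}}

```text
t: 4.15
position: [0.3195, 0.0274, 0.0858]
eef_rot: [0.987, 0.159, -0.005, 0.004]
contact_force: [1.1, 0.4, -1.9]
width: 0.0426
```

>>> {"op": "carry_out", "data": {
  "rows": [
    [-12, 35, -1, 0, 0, 0.137, 20],
    [-7, 36, -1, 0, 0, 0.137, 20],
    [0, 0, 0, 0, 0, 0, 20]
  ]
}}

```text
t: 4.45
position: [0.3181, -0.0528, 0.0871]
eef_rot: [1.0, 0.013, -0.005, 0.005]
contact_force: [0.3, 0.2, -1.8]
width: 0.0423
```

```bash
python3 - <<'E'
from m import *
a=snap('scene');b=snap('top');p=read_state()['position']
o=[]
for c,bx in((a,(190,150,150,150)),(b,(210,140,150,150))):
  u,v,w,h=bx;o.append(cv2.resize(c['frame'][v:v+h,u:u+w],(390,390),interpolation=cv2.INTER_CUBIC))
cv2.imwrite('pics/g3.png',np.hstack(o))
E
python3 go.py .36 -.042 .040 3.2 20
```

```text
t 4.55 p [ 0.3176 -0.0497  0.0869] heading 1.91 F [-0.5  0.6 -1.9] w 0.0425
[21.6, -3.3, 23.2, 0.004, 0.006, -0.011, 20.0]
[21.5, -3.0, 23.3, 0.004, 0.006, -0.011, 20.0]
```

View pics/g3.png

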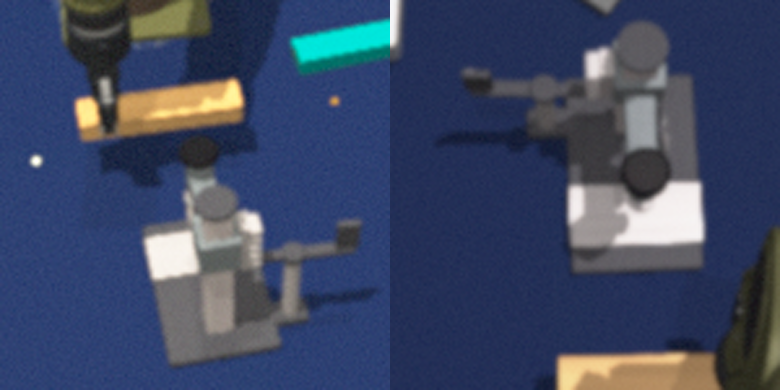

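The bar is level and parallel to the anvil. Its far edge is at crop row 355 in the top view. I'll use that edge to check the top camera against the arm.

```bash
python3 - <<'E'
from m import *
b=snap('top')
f=b['frame'];hsv=cv2.cvtColor(f,cv2.COLOR_BGR2HSV);m=cv2.inRange(hsv,(8,60,80),(30,255,255))
m[:265]=0;m[300:]=0;m[:,:265]=0;m[:,345:]=0
e=[(u,np.where(m[:,u])[0].min()-.5) for u in range(280,325) if m[:,u].any()]
W=np.array([onz(b,p,.104)[:2] for p in e]);l=cv2.fitLine(W.astype(np.float32),cv2.DIST_HUBER,0,.01,.01).ravel()
print('far edge',W[0],W[-1],'angle',np.degrees(np.arctan2(l[1],l[0])))
cols=np.where(m[280:290].any(0))[0];print('left end',onz(b,(cols.min()-.5,285),.104))
print(read_state()['position'])
E
```

```text
far edge [0.33258129 0.10179881] [ 0.33965132 -0.00123471] angle -85.907074
left end [0.31230385 0.11880621 0.104     ]
[ 0.31749175 -0.04892396  0.08689336]
```

>>> {"op": "carry_out", "data": {
  "rows": [
    [22, -3, 15, 0.004, 0.006, -0.011, 20],
    [21, -3, 20, 0.004, 0.006, -0.011, 20],
    [0, 0, 0, 0, 0, 0, 20]
  ]
}}

```text
t: 4.9
position: [0.3612, -0.0372, 0.0501]
eef_rot: [0.999, 0.034, 0.001, -0.001]
contact_force: [-0.1, 0.5, -1.4]
width: 0.0427
```

```bash
python3 go.py .486 -.042 .040 3.2 20 30
```

```text
t 4.9 p [ 0.3612 -0.0372  0.0501] heading 3.95 F [-0.1  0.5 -1.4] w 0.0427
[24.8, 2.7, 2.0, -0.0, -0.0, 0.003, 20.0]
[24.8, 2.6, 2.0, -0.0, -0.0, 0.003, 20.0]
[24.8, 2.5, 2.0, -0.0, -0.0, 0.003, 20.0]
[24.9, 2.5, 2.0, -0.0, -0.0, 0.003, 20.0]
[24.9, 2.4, 2.0, -0.0, -0.0, 0.003, 20.0]
```

>>> {"op": "carry_out", "data": {
  "rows": [
    [25, 1, 2, 0, 0, 0.02, 20],
    [25, 1, 2, 0, 0, 0.02, 20],
    [24, 2, 2, 0, 0, 0, 20],
    [20, 2, 2, 0, 0, 0, 20],
    [0, 0, 0, 0, 0, 0, 20]
  ]
}}

```text
t: 5.4
position: [0.4516, -0.0304, 0.0406]
eef_rot: [1.0, 0.023, -0.005, -0.002]
contact_force: [-0.5, 0.1, -1.3]
width: 0.0426
```

```bash
python3 go.py .483 -.042 .040 1.5 20 30
```

```text
t 5.4 p [ 0.4516 -0.0304  0.0406] heading 2.65 F [-0.5  0.1 -1.3] w 0.0426
[15.4, 6.5, 0.1, -0.002, 0.005, 0.01, 20.0]
[15.5, 6.3, 0.2, -0.002, 0.005, 0.01, 20.0]
```

>>> {"op": "carry_out", "data": {
  "rows": [
    [6, 12, 0, -0.002, 0.005, 0.01, 20],
    [12, 3, 0, -0.002, 0.005, 0.01, 20],
    [12, 0, 0, 0, 0, 0, 20],
    [0, 0, 0, 0, 0, 0, 20]
  ]
}}

```text
t: 5.8
position: [0.4799, -0.0433, 0.0406]
eef_rot: [1.0, 0.015, -0.002, 0.0]
contact_force: [0.2, -0.0, -1.6]
width: 0.0426
```

```bash
python3 - <<'E'
from m import *
a=snap('scene');b=snap('top')
o=[]
for c,bx in((a,(200,150,150,150)),(b,(210,140,150,150))):
  u,v,w,h=bx;o.append(cv2.resize(c['frame'][v:v+h,u:u+w],(390,390),interpolation=cv2.INTER_CUBIC))
cv2.imwrite('pics/g4.png',np.hstack(o))
E
python3 go.py .483 -.042 .032 1.5 20 30
```

```text
t 5.9 p [ 0.4776 -0.0432  0.0402] heading 1.67 F [-0.9 -0.3 -1.6] w 0.0425
[5.5, -1.0, 8.2, 0.0, 0.008, 0.003, 20.0]
```

View pics/g4.png

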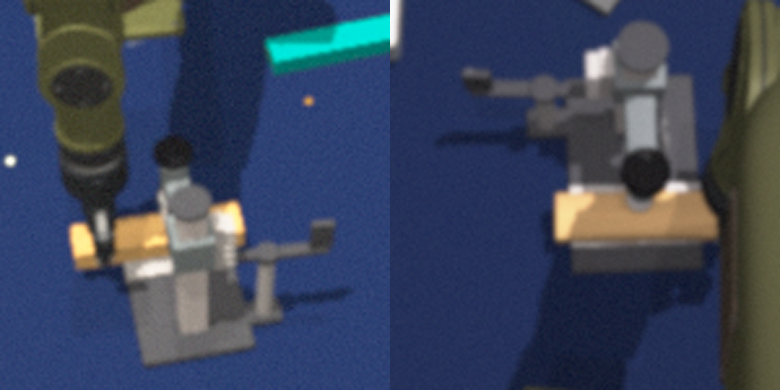

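The bar is over the anvil. The top crop shows strips of anvil on both sides, at rows 184–192 and 242–248. I'll shift 5 mm inward and lower.

>>> {"op": "carry_out", "data": {
  "rows": [
    [6, 0, 4, 0, 0.008, 0, 20],
    [1, 0, 3, 0, 0, 0, 20],
    [0, 0, 3, 0, 0, 0, 20],
    [0, 0, 0, 0, 0, 0, 20]
  ]
}}

```text
t: 6.3
position: [0.4838, -0.043, 0.0303]
eef_rot: [1.0, 0.015, 0.0, 0.0]
contact_force: [-0.5, 1.1, 5.2]
width: 0.043
```

```bash
python3 go.py .483 -.042 .031 1.5 20 30
```

```text
t 6.3 p [ 0.4838 -0.043   0.0303] heading 1.66 F [-0.5  1.1  5.2] w 0.043
[-0.7, -1.0, -0.7, 0.0, -0.0, 0.003, 20.0]
```

Contact is felt (+5 N), so I'll release and lift clear.

>>> {"op": "carry_out", "data": {
  "rows": [
    [0, 0, 0, 0, 0, 0, 75],
    [0, 0, 0, 0, 0, 0, 75],
    [0, 0, 0, 0, 0, 0, 75],
    [0, 5, -20, 0, 0, 0, 75],
    [0, 10, -40, 0, 0, 0, 75]
  ]
}}

```text
t: 6.8
position: [0.4789, -0.0567, 0.0865]
eef_rot: [1.0, 0.015, -0.006, -0.001]
contact_force: [0.6, 0.1, -0.6]
width: 0.0639
```

>>> {"op": "carry_out", "data": {
  "rows": [
    [0, 20, -40, 0, 0, 0, 75],
    [-20, 20, -40, 0, 0, 0, 0],
    [-45, 10, -15, 0, 0, 0, 0],
    [-48, 0, 0, 0, 0, 0, 0],
    [-40, 0, 0, 0, 0, 0, 0]
  ]
}}

```text
t: 7.3
position: [0.3345, -0.1162, 0.1907]
eef_rot: [1.0, 0.017, 0.002, 0.002]
contact_force: [-0.2, -1.1, -0.0]
width: 0.0057
```

```bash
python3 - <<'E'
from m import *
a=snap('scene');b=snap('top')
f=b['frame'];hsv=cv2.cvtColor(f,cv2.COLOR_BGR2HSV);m=cv2.inRange(hsv,(8,60,80),(30,255,255))
m[:200]=0;m[245:]=0;m[:,:260]=0;m[:,360:]=0
k=max(cv2.findContours(m,0,2)[0],key=cv2.contourArea);r=cv2.minAreaRect(k)
q=np.array([onz(b,p,.048)[:2] for p in cv2.boxPoints(r)]);print(q.round(3).tolist(),q.mean(0).round(4))
o=[]
for c,bx in((a,(200,150,150,150)),(b,(210,140,150,150))):
  u,v,w,h=bx;o.append(cv2.resize(c['frame'][v:v+h,u:u+w],(390,390),interpolation=cv2.INTER_CUBIC))
cv2.imwrite('pics/g5.png',np.hstack(o))
E
python3 go.py .4 .19 .225 3.2 0
```

```text
[[0.499, 0.124], [0.507, -0.078], [0.458, -0.079], [0.45, 0.122]] [0.4785 0.0224]
t 7.4 p [ 0.33   -0.115   0.1897] heading 1.81 F [0.7 0.1 0. ] w 0.0001
[11.4, -43.2, -5.1, 0.0, 0.0, -0.003, 0.0]
[11.5, -43.2, -5.1, 0.0, 0.0, -0.003, 0.0]
[11.7, -43.2, -5.1, 0.0, 0.0, -0.003, 0.0]
[11.8, -43.1, -5.1, 0.0, 0.0, -0.003, 0.0]
[12.0, -43.1, -5.1, 0.0, 0.0, -0.003, 0.0]
[12.1, -43.0, -5.1, 0.0, 0.0, -0.003, 0.0]
[12.3, -43.0, -5.0, 0.0, 0.0, -0.003, 0.0]
```

View pics/g5.png

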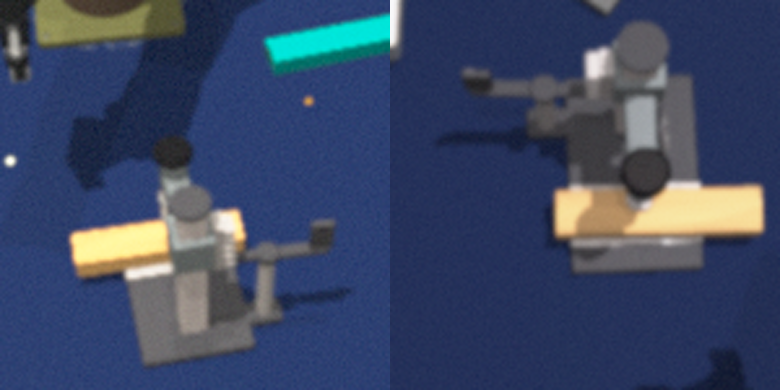

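The bar lies flat and centred. It measures (0.4785, 0.022) at 92.3°, about 2 mm off the axis. Now the pawl: I'll go round to the tab with closed fingers.

>>> {"op": "carry_out", "data": {
  "rows": [
    [8, -44, -3, 0, 0, 0, 0],
    [8, -44, -3, 0, 0, 0, 0],
    [8, -44, 0, 0, 0, 0, 0],
    [8, -44, 0, 0, 0, 0, 0],
    [8, -44, 0, 0, 0, 0, 0]
  ]
}}

```text
t: 7.9
position: [0.3688, 0.1076, 0.1966]
eef_rot: [1.0, 0.005, 0.004, 0.001]
contact_force: [1.7, -0.4, 0.3]
width: 0.0
```

>>> {"op": "carry_out", "data": {
  "rows": [
    [12, -42, 0, 0, 0, -0.01, 0],
    [15, -25, 10, 0, 0, 0, 0],
    [20, 0, 20, 0, 0, 0, 0],
    [20, 0, 10, 0, 0, 0, 0],
    [0, 0, 0, 0, 0, 0, 0]
  ]
}}

```text
t: 8.4
position: [0.4415, 0.1902, 0.1556]
eef_rot: [1.0, 0.018, 0.007, -0.001]
contact_force: [-0.4, 0.2, 0.2]
width: 0.0002
```

```bash
python3 go.py .52 .187 .145 3.2 0
```

```text
t 8.4 p [0.4415 0.1902 0.1556] heading 2.02 F [-0.4  0.2  0.2] w 0.0002
[39.1, 3.0, 5.8, -0.001, -0.007, -0.01, 0.0]
[39.1, 3.4, 5.5, -0.001, -0.007, -0.01, 0.0]
```

>>> {"op": "carry_out", "data": {
  "rows": [
    [35, 3, 6, 0, -0.007, -0.01, 0],
    [30, 2, 5, 0, -0.007, 0, 0],
    [15, 0, 0, 0, 0, 0, 0],
    [15, 0, 0, 0, 0, 0, 0],
    [15, 0, 0, 0, 0, 0, 0]
  ]
}}

```text
t: 8.9
position: [0.5504, 0.1904, 0.1432]
eef_rot: [1.0, 0.023, -0.004, -0.001]
contact_force: [0.2, -0.0, -0.2]
width: 0.0001
```

>>> {"op": "carry_out", "data": {
  "rows": [
    [15, 2, 0, 0, 0, 0, 0],
    [15, 4, 0, 0, 0, 0, 0],
    [10, 3, 0, 0, 0, 0, 0],
    [0, 0, 0, 0, 0, 0, 0]
  ]
}}

```text
t: 9.3
position: [0.5902, 0.184, 0.1424]
eef_rot: [1.0, 0.023, -0.007, -0.002]
contact_force: [-0.4, -0.2, -0.1]
width: -0.0003
```

```bash
python3 - <<'E'
from m import *
a=snap('scene')
f=cv2.resize(a['frame'][150:300,200:360],None,fx=3,fy=3,interpolation=cv2.INTER_CUBIC);cv2.imwrite('pics/g6.png',f)
E
python3 go.py .6 .18 .145 3.2 0
```

```text
t 9.35 p [0.5896 0.1841 0.1425] heading 2.68 F [-0.2  0.  -0.5] w -0.0001
[10.2, 4.5, -2.7, -0.004, 0.015, -0.009, 0.0]
```

View pics/g6.png

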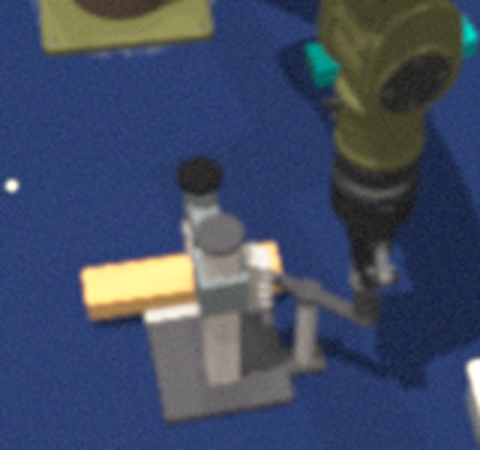

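The pawl has swung: the lever now points from its pivot (312,290) to the tab (367,305), against a level lever before. I'll push a little further for margin, then back off.

>>> {"op": "carry_out", "data": {
  "rows": [
    [12, 3, 0, 0, 0.007, 0, 0],
    [6, 3, 0, 0, 0, 0, 0],
    [0, 0, 0, 0, 0, 0, 0],
    [-20, -3, 0, 0, 0, 0, 0],
    [-40, 0, -15, 0, 0, 0, 0]
  ]
}}

```text
t: 9.85
position: [0.5505, 0.1788, 0.156]
eef_rot: [1.0, 0.023, -0.003, -0.002]
contact_force: [-1.4, 0.1, 1.0]
width: -0.0001
```

>>> {"op": "carry_out", "data": {
  "rows": [
    [-40, 0, -40, 0, 0, 0, 0],
    [-30, 0, -40, 0, 0, 0, 0],
    [0, 0, 0, 0, 0, 0, 0]
  ]
}}

```text
t: 10.15
position: [0.4787, 0.1747, 0.2364]
eef_rot: [1.0, 0.023, -0.004, -0.001]
contact_force: [1.4, -0.4, -0.0]
width: -0.0001
```

```bash
python3 - <<'E'
from m import *
a=snap('scene');b=snap('top')
o=[]
for c,bx in((a,(220,170,120,120)),(b,(220,140,120,120))):
  u,v,w,h=bx;o.append(cv2.resize(c['frame'][v:v+h,u:u+w],(390,390),interpolation=cv2.INTER_CUBIC))
cv2.imwrite('pics/g7.png',np.hstack(o))
E
python3 go.py .477 .043 .25 3.2 0
```

```text
t 10.25 p [0.48   0.1745 0.2325] heading 2.58 F [ 0.5  0.6 -1. ] w 0.0003
[-3.0, 43.7, -5.9, -0.001, 0.004, -0.004, 0.0]
[-3.2, 43.7, -5.9, -0.001, 0.004, -0.004, 0.0]
[-3.3, 43.7, -5.8, -0.001, 0.004, -0.004, 0.0]
```

View pics/g7.png

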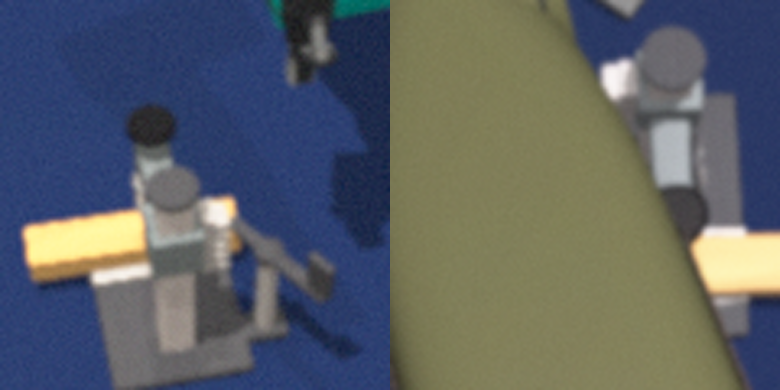

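The pawl is well out: the tab is at (320,275), below and right of its pivot at (268,250). Now I'll move over the knob.

>>> {"op": "carry_out", "data": {
  "rows": [
    [0, 5, -25, 0, 0.004, 0, 0],
    [-2, 42, 0, 0, 0.004, -0.005, 0],
    [-2, 42, 0, 0, 0.004, -0.005, 0],
    [-2, 38, 0, 0, 0, 0, 0],
    [0, 0, 0, 0, 0, 0, 0]
  ]
}}

```text
t: 10.75
position: [0.485, 0.0439, 0.2517]
eef_rot: [1.0, 0.029, -0.0, 0.0]
contact_force: [-0.3, 0.6, -0.7]
width: -0.0002
```

```bash
python3 go.py .477 .043 .222 3.2 0
```

```text
t 10.75 p [0.485  0.0439 0.2517] heading 3.36 F [-0.3  0.6 -0.7] w -0.0002
[-8.0, 0.4, 29.7, 0.001, 0.001, 0.003, 0.0]
```

>>> {"op": "carry_out", "data": {
  "rows": [
    [-7, 0, 15, 0, 0, 0, 0],
    [0, 0, 12, 0, 0, 0, 0],
    [0, 0, 8, 0, 0, 0, 0],
    [0, 0, 8, 0, 0, 0, 0],
    [0, 0, 8, 0, 0, 0, 0]
  ]
}}

```text
t: 11.25
position: [0.4812, 0.0427, 0.1946]
eef_rot: [1.0, 0.027, -0.001, 0.0]
contact_force: [0.4, -0.2, 1.3]
width: -0.0
```

>>> {"op": "carry_out", "data": {
  "rows": [
    [0, 0, 10, 0, 0, 0, 0],
    [0, 0, 10, 0, 0, 0, 0],
    [0, 0, 10, 0, 0, 0, 0],
    [0, 0, 10, 0, 0, 0, 0],
    [0, 0, 8, 0, 0, 0, 0]
  ]
}}

```text
t: 11.75
position: [0.4816, 0.0431, 0.1429]
eef_rot: [1.0, 0.028, -0.001, 0.001]
contact_force: [-1.8, -0.4, 2.6]
width: 0.0001
```

```bash
python3 go.py .477 .043 .135 3.2 0
```

```text
t 11.75 p [0.4816 0.0431 0.1429] heading 3.19 F [-1.8 -0.4  2.6] w 0.0001
[-4.6, -0.2, 7.9, 0.001, 0.002, -0.0, 0.0]
```

>>> {"op": "carry_out", "data": {
  "rows": [
    [0, 0, 5, 0, 0, 0, 0],
    [0, 0, 4, 0, 0, 0, 0],
    [0, 0, 3, 0, 0, 0, 0],
    [0, 0, 2, 0, 0, 0, 0]
  ]
}}

```text
t: 12.15
position: [0.4817, 0.0431, 0.135]
eef_rot: [1.0, 0.028, 0.001, 0.0]
contact_force: [-4.4, -0.8, 12.5]
width: 0.0001
```

>>> {"op": "carry_out", "data": {
  "rows": [
    [0, 0, 2, 0, 0, 0, 0],
    [0, 0, 2, 0, 0, 0, 0],
    [0, 0, 0, 0, 0, 0, 0]
  ]
}}

```text
t: 12.45
position: [0.4819, 0.0433, 0.1356]
eef_rot: [1.0, 0.028, 0.003, 0.0]
contact_force: [0.5, 0.6, -1.5]
width: -0.0002
```

>>> {"op": "carry_out", "data": {
  "rows": [
    [0, 0, -5, 0, 0, 0, 0],
    [0, 0, -20, 0, 0, 0, 0],
    [0, 0, -45, 0, 0, 0, 0],
    [0, 0, -45, 0, 0, 0, 0],
    [-40, 0, 0, 0, 0, 0, 0]
  ]
}}

```text
t: 12.95
position: [0.4455, 0.042, 0.2536]
eef_rot: [1.0, 0.028, 0.004, -0.001]
contact_force: [-0.0, 0.1, 0.1]
width: -0.0003
```

>>> {"op": "carry_out", "data": {
  "rows": [
    [-45, 45, 0, 0, 0, 0, 0],
    [-30, 45, 0, 0, 0, 0, 0],
    [0, 45, 0, 0, 0, 0, 0],
    [0, 45, 0, 0, 0, 0, 0],
    [0, 0, 0, 0, 0, 0, 0]
  ]
}}

```text
t: 13.45
position: [0.3835, -0.1376, 0.2543]
eef_rot: [0.999, 0.031, 0.007, -0.001]
contact_force: [-0.4, 1.2, 0.1]
width: -0.0
```

```bash
python3 - <<'E'
from m import *
a=snap('scene');b=snap('top');s=read_state();print(s['t'],s['position'],s['contact_force'],abs(s['joint_vel']).max())
A=(.479,.043)
for z in(.135,.139):print(proj(a,[(*A,z)]),proj(b,[(*A,z)]))
f=b['frame'];hsv=cv2.cvtColor(f,cv2.COLOR_BGR2HSV);m=cv2.inRange(hsv,(8,60,80),(30,255,255))
m[:200]=0;m[245:]=0;m[:,:260]=0;m[:,360:]=0
k=max(cv2.findContours(m,0,2)[0],key=cv2.contourArea);r=cv2.minAreaRect(k)
q=np.array([onz(b,p,.048)[:2] for p in cv2.boxPoints(r)]);print(q.round(3).tolist(),q.mean(0).round(4))
o=[]
for c,bx in((a,(220,170,120,120)),(b,(220,140,120,120))):
  u,v,w,h=bx;o.append(cv2.resize(c['frame'][v:v+h,u:u+w],(390,390),interpolation=cv2.INTER_CUBIC))
cv2.imwrite('pics/g8.png',np.hstack(o))
E
```

```text
13.55 [ 0.38303603 -0.13403449  0.2539999 ] [ 0.2498496   0.09890872 -0.03095189] 0.051886196390804926
[[266.06952935 221.71710098]] [[306.68697768 213.1889986 ]]
[[266.03711982 220.86515394]] [[306.77680968 212.82418952]]
[[0.499, 0.124], [0.507, -0.078], [0.458, -0.079], [0.45, 0.122]] [0.4784 0.0224]
```

View pics/g8.png

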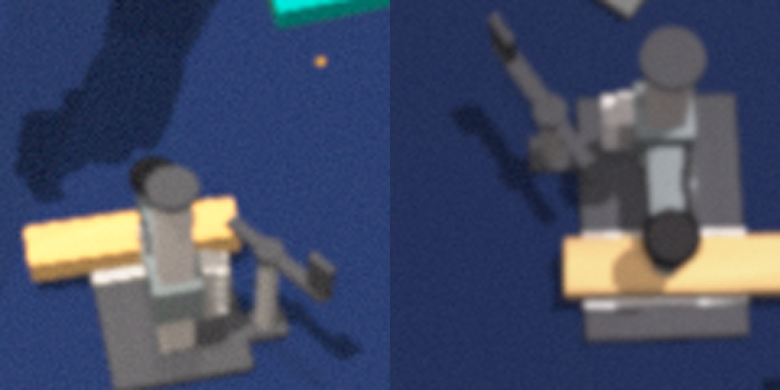

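The final view shows the carriage down, with the knob level with the column's lower part, and the pawl out by about 0.9 rad (top crop, tab at (500,38)). The bar is unmoved, and the arm is clear and still. Handing in.

```bash
python3 -c "
from rig import *
print(close_job())"
```

```text
the job is handed in; nothing more can be done
None
```

The thick bar is lying flat on the anvil under the foot, the pawl is swung out, and the gauge is pressed fully home on the bar. I handed the job in at about 13.6 s of the 69 s allowed; no verdict is reported.

- **Choice of bar:** I took the wooden bar left of the stand. It triangulated 11 mm higher than the other and showed about twice the end face. Both absolute heights came out 7–8 mm low, because the scene and top cameras disagreed by several mm; only the difference decided it.
- **Bar position:** The top view put its centre about 2 mm off the foot across the anvil and 20 mm along it, within about 1° of the anvil's direction. It measured the same after the gauge came down.
- **Pawl:** In the last picture it is out by roughly 0.9 rad, judged by eye.
- **Gauge:** I lowered it at about 0.1 m/s. The fingers stopped at 135 mm, the stated home height of the knob, with 12.5 N against about 2.6 N while sliding, and a further push did not move it.
- **Foot reading:** I could not read the joint. 28 mm follows from the gauge being home on the thick bar.
- **Other objects:** The arm made no unexpected contact, but I did not measure the thin bar, jar, case or brush again at the end.

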